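# Start the ultrasonic parts cleaner

### The arm

A 6-joint arm with a two-finger parallel gripper is mounted at the origin on the work surface. World frame = base frame: x ahead of the robot, y to its left, z up, the work surface at z = 0. Lengths are in mm, angles in rad, forces in N, time in s.
With the tool pointing down it reaches from about 275 to 825 mm from the base axis. Payload 4.9 kg.
Tool frame: the origin (TCP) lies on the centre line of the jaws, within the pads' length; the fingertips stand env.tip_reach ahead of it and the grasp point (between the pads) lies 2 mm behind it (env.tip_reach is the distance from the TCP to the fingertips, in mm); z points along the fingers, y is the line along which they close (so a half turn about z gives the same grasp; the last joint's range is limited). The gripper opens to 85 mm and grips with 20 to 120 N. Pads are 22 mm wide; open, the fingers measure 114 mm over their backs; the gripper's body (76 mm by 85 mm) begins 54 mm behind the grasp point. The pads swing forward as they close: fully open they stand 13 mm farther back than shut.
Start: joints at [1.012, 0.326, -0.193, 1.052, 0, 1.437], TCP at [226.673, 501.137, 248.281] pointing down, gripper open.
Joint ranges: [-2.65, 2.65], [-0.97, 1.79], [-1.3, 1.35], [-1.93, 2.1], [-1.47, 1.37], [-3.14, 3.14]. Speed limits (rad/s): [2.57, 2.57, 3.14, 3.14, 3.14, 3.14].

### API

Orientations are given as a rotation vector (axis times angle).
In Python, from workcell import monitor, eyes, workorder, finder, env gives the robot as it stands.
- The arm moves only by the tool send_rows, never from a script. Its arguments are lists of equal length, an entry for each row: "dp": the shift along the world's x, y, z in cm, a list of three; "spin": the turn about the world's z in degrees; "jaw": the closure in counts, from 0 (fully open) to 255 (shut). A call has exactly 8 rows; each row shifts and turns the commanded pose from where the row before left it; what a row does not reach is not made up. A row lasts 1/10 s, in which the tool goes at most 50 mm and 8.59 degrees, less where a joint would pass 70% of its speed; a pose out of reach is approached as far as the arm can. A call with a gripper value outside its range is refused whole. The fingers move at their own pace and stop on an object; the grip force is fixed at half the most. Time passes only in rows, so rows that do not move let the fingers close, or fill a call up. It gives the time, the measured TCP pose, the force, the opening and the grip force at its end, in the units of the state.
- monitor.state(): the state, without advancing time (a new reading comes with each control period).
- eyes.get_image(name): name is "scene" or "top" or "wrist"; returns a dict with "frame" (480x640x3 uint8, blue, green, red), "fx", "fy", "cx", "cy" (pixels), "extrinsics" (4x4, takes a point from world to camera coordinates). Camera axes: x right, y down, z forward; pixel columns grow to the right and rows downward; lengths in mm; the calibration is good to about 2 mm. A picture is of the moment at which its call begins. There is no depth.
- workorder.close_job(): hands the job in; it is judged then, once.
Trained networks look in the newest picture that a camera, given by its name, has taken for a name from the list of things; names that differ only in an ending like _2 or _b are one class to them, and where a whole thing is asked for, a point or a joint stands for the part that bears it (a point fixed in the world has none). Each returns a list of dicts, best first, with "p" (0 to 1); they miss things now and then, are a little off and sometimes report something else, mostly with a low value. They report only what shows in the picture. A call takes as long as a camera call.
- finder.look_for(camera, target): "extent" ([left, top, right, bottom] as shares, 0 to 1, of the picture: columns of its width, rows of its height, round what is visible of it).
- finder.place_of(camera, target): "xy" ([column, row] as shares, 0 to 1, of the picture: columns of its width, rows of its height: a listed point, or the origin of a listed thing).
The state is a dict: "clock": time; "q": joint angles; "dq": joint speeds; "tau": joint torques, N m; "eef_pos": TCP position; "orientation": TCP orientation; "force": force on the tool from outside, world axes, zero at the start; "wrist_torque": the same for the moment, N m; "width": finger opening in mm; "grasp_force": force on a finger pad.
Only numpy, scipy, OpenCV 4.12 (cv2) and the standard library are available. Lean on these libraries where they do the work, as an engineer would, in place of code of your own. Each camera call takes 0.05 s, during which the arm holds its last target. There are 200 camera calls.

### The job

Start up the parts cleaner: push the yellow mains rocker fully over to on (press down its raised end, the one with the black stripe), then the blue pump rocker in the same way, and then press the green start button fully in and keep it in for a good second before letting go. Both rockers must stay on at the end; keep to this order, do not press the red stop button, and leave the bush, the bracket and the can standing where they are.

Things in the scene. Friction and masses are not known exactly. Their poses are not given: they have to be found in the camera images.
- cleaner: ultrasonic parts cleaner, steel box 300 (its x) x 420 (y) x 130 mm high, fixed. Origin: centre of its underside; x points from its control deck (robot side) to its lid, z up. On the flat top: a row of four control plates along y, 90 mm to the near side of the centre, 80 mm apart, in any order; on the far half a shut lid whose black bow handle reaches 165 mm above the bench
- mains_plate: fixed black control plate, 94 mm (x) x 66 mm (y) x 8 mm, on the cleaner's deck, carrying the yellow mains rocker, whose hinge lies along y, 22 mm above this origin; origin: centre of its underside, 130 mm above the bench; axes parallel to the cleaner's
- pump_plate: fixed black control plate, 94 mm (x) x 66 mm (y) x 8 mm, on the cleaner's deck, carrying the blue pump rocker, whose hinge lies along y, 22 mm above this origin; origin: centre of its underside, 130 mm above the bench; axes parallel to the cleaner's
- mains (a joint): yellow (mains) rocker switch: hinge angle in rad, 0 = fully off (its near end, towards the robot side of the cleaner, stands up), 0.44 = fully on (near end down, against its stop). It starts at 0 to 0.05, stays where it is left, and about 2 N straight down on the spot of point mains_on_end moves it
- mains_on_end (a point): spot to press on the yellow (mains) rocker: top face of its paddle (60 x 32 x 10 mm, long along the cleaner's x), 24 mm from the hinge towards the near end with the black stripe. About 162 mm above the bench when off; sinks 10 mm nearly straight down to 152 mm when on. Its x axis runs along the paddle away from the near end and tilts with it (13 degrees)
- pump (a joint): blue (circulation pump) rocker switch: hinge angle in rad, 0 = fully off (its near end, towards the robot side of the cleaner, stands up), 0.44 = fully on (near end down, against its stop). It starts at 0 to 0.05, stays where it is left, and about 2 N straight down on the spot of point pump_on_end moves it
- pump_on_end (a point): spot to press on the blue (circulation pump) rocker: top face of its paddle (60 x 32 x 10 mm, long along the cleaner's x), 24 mm from the hinge towards the near end with the black stripe. About 162 mm above the bench when off; sinks 10 mm nearly straight down to 152 mm when on. Its x axis runs along the paddle away from the near end and tilts with it (13 degrees)
- start (a joint): green start push button: joint value in m, 0 = out, 0.006 = fully down; a spring returns it. It begins to move at about 1.5 N and is fully down at about 5 N
- start_top (a point): centre of the top face of the green start button, a cap of 34 mm diameter in a round aluminium housing of 50 mm diameter; the cap stands 10 mm above the housing, and this point is 160 mm above the bench when out and 154 mm when fully down
- stop (a joint): red stop push button: joint value in m, 0 = out, 0.006 = fully down; a spring returns it. It begins to move at about 1.5 N and is fully down at about 5 N
- stop_top (a point): centre of the top face of the red stop button, a cap of 34 mm diameter in a round aluminium housing of 50 mm diameter; the cap stands 10 mm above the housing, and this point is 160 mm above the bench when out and 154 mm when fully down. It is not to be pressed
- bush_mid (a point): centre of a loose brass flanged bush standing on the lid, 34 mm across its flange, 35 mm high (top 171 mm above the bench); not part of the job
- bracket_mid (a point): middle of a loose cast aluminium bracket standing on the bench to the left (+y) of the cleaner, base 80 x 60 mm, 80 mm high (this point 35 mm above its foot); not part of the job
- can_mid (a point): centre of a loose orange can standing on the bench to the right (-y) of the cleaner, 60 mm diameter, 140 mm high; not part of the job

How it is judged:
By the outcome, as a careful person would: the job done as asked, in the order asked, and still so for the second after the job is handed in, with the robot touching nothing.
It also fails if it takes over 48 s, if anything falls off the work surface, if the arm or the gripper's body presses on something with over 40 N, if the wrist force passes 120 N, or if a joint passes its speed limit or range.

## Working session

There is one attempt and no reset: what is moved stays moved. The work goes in short steps, Python scripts to look and compute and a tool call to move; the robot and the scene stay as the last step left them, time stands still between calls to the robot, and variables do not carry over. Pictures are saved under pics/ and viewed, at most 10 in all, crops included, and the job is handed in when it is done.

Besides the shell and the picture viewer there is one more tool, called after "Call:" by a JSON object that holds its "method" and its "body". send_rows: Moves the arm, as the interface text tells. Its arguments: {"type":"object","properties":{"dp":{"type":"array","items":{"type":"array","items":{"type":"number"}}},"spin":{"type":"array","items":{"type":"number"}},"jaw":{"type":"array","items":{"type":"number"}}},"required":["dp","spin","jaw"]}

```bash
mkdir -p pics; cat > h.py <<'E'
import numpy as np, cv2
from workcell import monitor, eyes, workorder, finder, env
def ray(im,uv):
    E=np.array(im["extrinsics"]);R,t=E[:3,:3],E[:3,3]
    d=R.T@np.array([(uv[0]-im["cx"])/im["fx"],(uv[1]-im["cy"])/im["fy"],1]);return -R.T@t,d
def atz(im,uv,z):
    c,d=ray(im,uv);return c+d*(z-c[2])/d[2]
Z=dict(mains_on_end=162,pump_on_end=162,start_top=160,stop_top=160,bush_mid=153,can_mid=70,bracket_mid=35,mains_plate=130,pump_plate=130,cleaner=0)
E
python3 - <<'E'
from h import *
print(env.tip_reach, monitor.state())
ims={}
for c in("top","scene"):
    im=eyes.get_image(c);cv2.imwrite(f"pics/{c}0.png",im["frame"])
    for n,z in Z.items():
        for r in finder.place_of(c,n)[:2]:
            uv=[r["xy"][0]*640,r["xy"][1]*480];print(c,n,round(r["p"],2),np.round(uv),np.round(atz(im,uv,z),1))
E
```

```text
17.0 {'clock': 0.0, 'q': array([ 1.01179754e+00,  3.26947653e-01, -1.93565694e-01,  1.05200375e+00,
        8.12543405e-06,  1.43662854e+00]), 'dq': array([ 3.53630917e-04,  6.74128277e-04, -1.51524561e-06,  1.51013478e-03,
        6.22923096e-04, -2.37273581e-04]), 'tau': array([ 2.21786058e-04, -4.43394864e+01,  2.62442207e+01,  1.51890720e-02,
       -3.78579932e-05, -2.54992933e-06]), 'eef_pos': array([226.3718672 , 500.65717159, 247.5066616 ]), 'orientation': array([-6.62190925e-01, -3.07040401e+00,  2.53744975e-03]), 'force': array([-0.21373231,  0.67848874, -0.06636045]), 'wrist_torque': array([ 0.01658693, -0.00553486, -0.04743153]), 'grasp_force': 0.0, 'width': 85.42486213191242}
top mains_on_end 0.89 [266. 261.] [509.8 143.1 162. ]
top pump_on_end 0.94 [299. 270.] [493.1  75.6 162. ]
top start_top 0.75 [379. 269.] [499.6 -89.3 160. ]
top start_top 0.19 [329. 228.] [583.2  16.5 160. ]
top stop_top 0.7 [343. 262.] [513.3 -14.1 160. ]
top stop_top 0.31 [264. 261.] [511.  147.7 160. ]
top bush_mid 0.59 [333. 216.] [610.9   7.9 153. ]
top can_mid 0.82 [448. 288.] [ 467.7 -254.9 
[... 264 characters left out ...]
. ]
top cleaner 0.58 [299. 272.] [500.7  84.6   0. ]
scene mains_on_end 0.7 [403. 211.] [518.  147.1 162. ]
scene mains_on_end 0.52 [191. 204.] [ 552.7 -210.7  162. ]
scene pump_on_end 0.61 [311. 192.] [499.6 -12.9 162. ]
scene pump_on_end 0.58 [359. 197.] [497.2  70.9 162. ]
scene start_top 0.53 [268. 186.] [495.3 -89.7 160. ]
scene stop_top 0.62 [309. 194.] [502.3 -15.3 160. ]
scene bush_mid 0.73 [311. 252.] [616.5   5.1 153. ]
scene can_mid 0.9 [191. 198.] [ 472.2 -252.1   70. ]
scene bracket_mid 0.9 [490. 291.] [577.8 321.   35. ]
scene mains_plate 0.85 [403. 229.] [532.  151.6 130. ]
scene pump_plate 0.75 [353. 219.] [522.8  65.1 130. ]
scene cleaner 0.87 [321. 291.] [600.   17.2   0. ]
```

```bash
python3 -c "
import cv2
a=cv2.imread('pics/top0.png')[190:320,180:470];cv2.imwrite('pics/topc.png',cv2.resize(a,None,fx=2.7,fy=2.7,interpolation=2))"
```

```text
(no output)
```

View pics/topc.png

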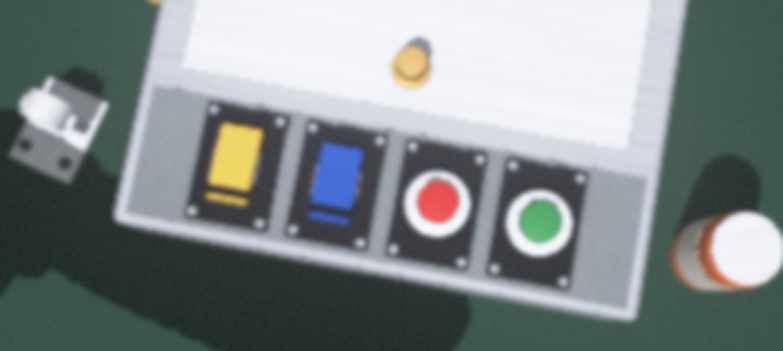

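View pics/scene0.png

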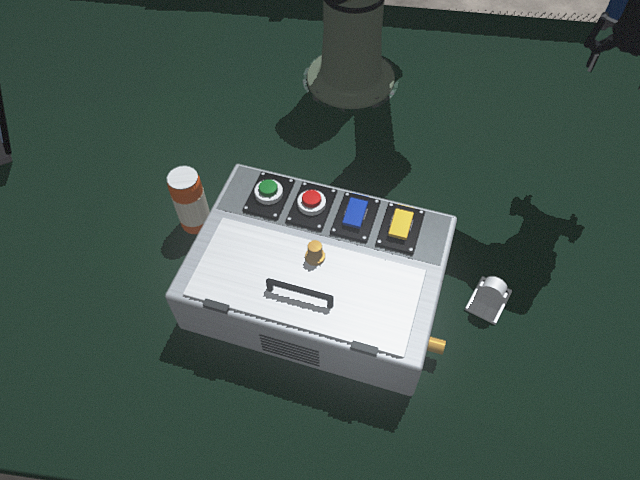

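The top view shows, from left to right (+y to -y), yellow, blue, red and green. The striped ends face the robot, and the bush stands on the lid behind red. The scene view agrees: green (268,187), red (312,199), blue (355,211), yellow (401,222). Next I'll fit the cleaner's pose from the colour blobs.

```bash
cat >> h.py <<'E'
Y=dict(green=-120,red=-40,blue=40,yellow=120)
def blobs(f):
    h=cv2.cvtColor(f,cv2.COLOR_BGR2HSV);o={}
    for n,(a,b) in dict(green=(50,75),red=(172,180),blue=(105,125),yellow=(22,32)).items():
        m=cv2.inRange(h,(a,110,90),(b,255,255))
        if n=="red": m|=cv2.inRange(h,(0,110,90),(4,255,255))
        m=cv2.morphologyEx(m,cv2.MORPH_OPEN,np.ones((2,2)))
        k,l,s,c=cv2.connectedComponentsWithStats(m)
        o[n]=[(int(s[i,4]),c[i]) for i in np.argsort(-s[1:,4])[:2]+1]
    return o
E
python3 - <<'E'
from h import *
from scipy.optimize import least_squares
A=[];B=[]
for c in("top","scene"):
    im=eyes.get_image(c)
    for n,bl in blobs(im["frame"]).items():
        for s,uv in bl:
            p=atz(im,uv,160 if n in("green","red") else 158);print(c,n,s,np.round(uv,1),np.round(p,1))
            if abs(p[1]-20)<160 and 470<p[0]<560 and s==bl[0][0]: A.append(p[:2]);B.append([-90+(2 if n in("blue","yellow") else 0),Y[n]])
A=np.array(A);B=np.array(B,float)
def T(v,b): c,s=np.cos(v[2]),np.sin(v[2]);return np.array(b)@np.array([[c,s],[-s,c]])+v[:2]
r=least_squares(lambda v:(T(v,B)-A).ravel(),[600,20,-.15],loss="soft_l1",f_scale=3)
print(len(A),r.x,np.degrees(r.x[2]));print(np.round(T(r.x,B)-A,1))
for n,b in dict(mains=[-114,120],pump=[-114,40],start=[-90,-120],stop=[-90,-40]).items(): print(n,np.round(T(r.x,[b]),1))
E
```

```text
top green 134 [380.8 272.7] [492.  -92.9 160. ]
top red 593 [  9.8 209.7] [606.6 690.5 160. ]
top red 166 [342.6 265.3] [505.4 -14.3 160. ]
top blue 388 [305.3 255.7] [523.7  63.3 158. ]
top blue 61 [302.5 271.3] [491.3  68.2 158. ]
top yellow 362 [267.5 248.9] [536.2 142.2 158. ]
top yellow 43 [264.2 264.1] [504.2 147.8 158. ]
scene green 193 [268.5 187.2] [496.8 -87.9 160. ]
scene red 251 [311.9 199. ] [512.4  -8.9 160. ]
scene blue 517 [355.9 212.6] [529.5  68.9 158. ]
scene yellow 520 [401.7 223.7] [542.1 147.2 158. ]
7 [ 6.05616189e+02  1.19309304e+01 -1.79283343e-01] -10.2721788852072
[[ 3.6  2.8]
 [ 2.5  3.7]
 [ 4.3  3.5]
 [-1.2 -2.2]
 [-2.5 -2.5]
 [-3.3 -1.9]
 [-1.7 -1.5]]
mains [[514.8 150.3]]
pump [[500.6  71.6]]
start [[495.7 -90.1]]
stop [[509.9 -11.4]]
```

Call:
{"method": "send_rows", "body": {"dp": [[1.8,-2.2,0],[1.8,-2.2,0],[1.8,-2.2,0],[1.8,-2.2,0],[1.8,-2.2,0],[1.8,-2.2,0],[1.8,-2.2,0],[1.8,-2.2,0]], "spin": [2,2,2,2,2,2,2,0], "jaw": [255,255,255,255,255,255,255,255]}}

```text
clock: 2.0
eef_pos: [371.3, 324.2, 248.4]
orientation: [0.282, 3.129, 0.0]
force: [0.1, 0.8, 0.4]
width: 0.0
grasp_force: 0.0
```

Call:
{"method": "send_rows", "body": {"dp": [[1.8,-2.2,0],[1.8,-2.2,0],[1.8,-2.2,0],[1.8,-2.2,0],[1.8,-2.2,0],[1.8,-2.2,0],[1.6,-2.2,0],[0,0,0]], "spin": [0,0,0,0,0,0,0,0], "jaw": [255,255,255,255,255,255,255,255]}}

```text
clock: 2.8
eef_pos: [496.6, 168.9, 248.3]
orientation: [0.289, 3.127, -0.001]
force: [-0.5, 0.2, -0.3]
width: -0.4
grasp_force: 0.0
```

```bash
python3 - <<'E'
from h import *
im=eyes.get_image("wrist");cv2.imwrite("pics/w1.png",im["frame"])
for n in("mains_on_end","pump_on_end","start_top","stop_top"):
    for r in finder.place_of("wrist",n)[:1]:
        uv=[r["xy"][0]*640,r["xy"][1]*480];print(n,round(r["p"],2),np.round(uv),np.round(atz(im,uv,Z[n]),1))
for n,bl in blobs(im["frame"]).items():
    for s,uv in bl: print(n,s,np.round(uv),np.round(atz(im,uv,160),1))
E
```

```text
pump_on_end 0.71 [138. 287.] [496.8  69.9 162. ]
stop_top 0.78 [ 11. 326.] [507.3  -9.  160. ]
red 2272 [ 20. 323.] [506.2  -2.7 160. ]
blue 4651 [153. 320.] [517.9  71.  160. ]
yellow 1173 [275. 313.] [526.4 139.  160. ]
yellow 606 [287. 274.] [505.1 150.2 160. ]
```

View pics/w1.png

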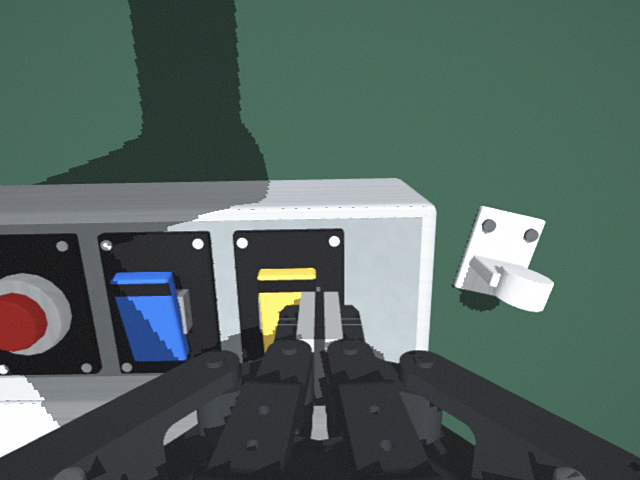

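The wrist view shows the yellow near strip at (287,274) and blue at (140,278). The gripper lines up with the deck, so I'm aiming for the mains end at about (511,150).

Call:
{"method": "send_rows", "body": {"dp": [[0.7,-0.9,0],[0.75,-1.0,0],[0,0,-1.5],[0,0,-1.5],[0,0,-1.5],[0,0,-1.5],[0,0,0],[0,0,0]], "spin": [0,0,0,0,0,0,0,0], "jaw": [255,255,255,255,255,255,255,255]}}

```text
clock: 3.85
eef_pos: [509.5, 151.7, 188.4]
orientation: [-0.284, -3.128, 0.0]
force: [-0.1, -0.1, 0.3]
width: -0.2
grasp_force: 0.0
```

Call:
{"method": "send_rows", "body": {"dp": [[0.1,-0.2,-0.2],[0,0,-0.2],[0,0,-0.3],[0,0,-0.3],[0,0,-0.3],[0,0,-0.3],[0,0,0],[0,0,0]], "spin": [0,0,0,0,0,0,0,0], "jaw": [255,255,255,255,255,255,255,255]}}

```text
clock: 4.65
eef_pos: [510.5, 150.1, 172.1]
orientation: [0.283, 3.128, -0.0]
force: [0.4, -0.3, -0.1]
width: -0.1
grasp_force: 0.0
```

Call:
{"method": "send_rows", "body": {"dp": [[0,0,-0.1],[0,0,-0.1],[0,0,-0.1],[0,0,0],[0,0,0],[0,0,0],[0,0,0],[0,0,0]], "spin": [0,0,0,0,0,0,0,0], "jaw": [255,255,255,255,255,255,255,255]}}

```text
clock: 5.45
eef_pos: [510.6, 150.2, 170.4]
orientation: [0.283, 3.127, 0.0]
force: [-3.0, 0.2, 8.7]
width: -0.4
grasp_force: 4.3
```

Call:
{"method": "send_rows", "body": {"dp": [[0,0,-0.1],[0,0,0],[0,0,0],[0,0,1.0],[0,0,2.0],[0,0,2.0],[0,0,1.0],[0,0,0]], "spin": [0,0,0,0,0,0,0,0], "jaw": [255,255,255,255,255,255,255,255]}}

```text
clock: 6.25
eef_pos: [511.2, 150.3, 229.6]
orientation: [0.283, 3.126, 0.001]
force: [-0.5, -0.1, 0.8]
width: 0.4
grasp_force: 0.0
```

Call:
{"method": "send_rows", "body": {"dp": [[-0.2,-1.4,0],[-0.2,-1.4,0],[-0.2,-1.4,0],[-0.2,-1.4,0],[-0.2,-1.4,0],[-0.2,-0.9,0],[0,0,0],[0,0,0]], "spin": [0,0,0,0,0,0,0,0], "jaw": [255,255,255,255,255,255,255,255]}}

```text
clock: 7.05
eef_pos: [498.2, 70.9, 228.4]
orientation: [0.284, 3.129, 0.001]
force: [0.1, -0.5, -0.2]
width: 0.1
grasp_force: 0.0
```

```bash
python3 - <<'E'
from h import *
im=eyes.get_image("wrist");cv2.imwrite("pics/w2.png",im["frame"])
for n in("mains_on_end","pump_on_end","start_top","stop_top"):
    for r in finder.place_of("wrist",n)[:1]:
        uv=[r["xy"][0]*640,r["xy"][1]*480];print(n,round(r["p"],2),np.round(uv),np.round(atz(im,uv,Z[n]),1))
print(monitor.state()["eef_pos"])
E
```

```text
mains_on_end 0.92 [470. 257.] [505.9 143.6 162. ]
pump_on_end 0.62 [316. 266.] [496.8  70.1 162. ]
start_top 0.71 [  0. 315.] [494.8 -91.4 160. ]
[498.21465783  71.60758059 228.26074973]
```

View pics/w2.png

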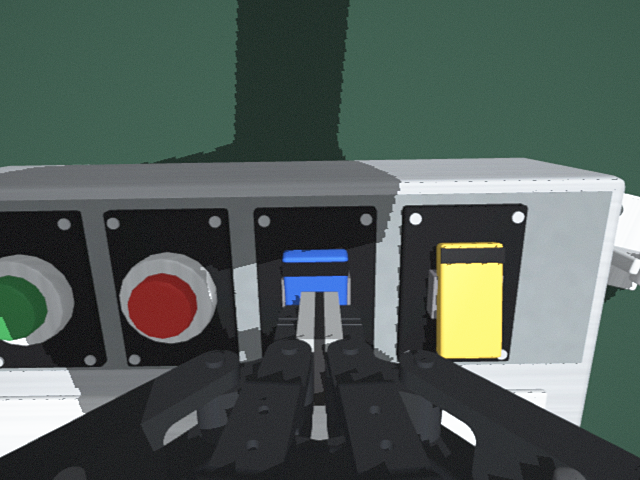

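Yellow has tipped over, with its near end at (470,255) now down. The jaws are over blue's striped end at (316,268).

Call:
{"method": "send_rows", "body": {"dp": [[0,0,-1.5],[0,0,-1.5],[0,0,-1.0],[0,0,-0.3],[0,0,-0.3],[0,0,-0.3],[0,0,-0.3],[0,0,-0.3]], "spin": [0,0,0,0,0,0,0,0], "jaw": [255,255,255,255,255,255,255,255]}}

```text
clock: 8.1
eef_pos: [498.0, 71.3, 173.4]
orientation: [-0.283, -3.129, -0.0]
force: [-4.0, 0.5, 5.4]
width: -0.1
grasp_force: 2.7
```

Call:
{"method": "send_rows", "body": {"dp": [[0,0,-0.1],[0,0,-0.1],[0,0,-0.1],[0,0,-0.1],[0,0,0],[0,0,0],[0,0,0],[0,0,0]], "spin": [0,0,0,0,0,0,0,0], "jaw": [255,255,255,255,255,255,255,255]}}

```text
clock: 8.9
eef_pos: [497.6, 71.3, 170.3]
orientation: [-0.283, -3.128, -0.0]
force: [-6.6, 0.6, 12.9]
width: -0.1
grasp_force: 6.8
```

Call:
{"method": "send_rows", "body": {"dp": [[0,0,-0.1],[0,0,0],[0,0,0],[0,0,1.0],[0,0,2.0],[0,0,2.0],[0,0,1.0],[0,0,0]], "spin": [0,0,0,0,0,0,0,0], "jaw": [255,255,255,255,255,255,255,255]}}

```text
clock: 9.7
eef_pos: [499.7, 71.0, 229.7]
orientation: [0.283, 3.125, 0.0]
force: [0.4, -0.1, -0.2]
width: 0.1
grasp_force: 0.0
```

Call:
{"method": "send_rows", "body": {"dp": [[0,-2.5,0],[0,-2.5,0],[0,-2.5,0],[0,-2.5,0],[0,-2.5,0],[0,-2.0,0],[-0.2,-1.7,0],[0,0,0]], "spin": [0,0,0,0,0,0,0,0], "jaw": [255,255,255,255,255,255,255,255]}}

```text
clock: 10.5
eef_pos: [495.8, -92.6, 227.1]
orientation: [-0.288, -3.127, 0.001]
force: [-0.3, 0.1, 1.3]
width: 0.4
grasp_force: 0.0
```

```bash
python3 - <<'E'
from h import *
im=eyes.get_image("wrist");cv2.imwrite("pics/w3.png",im["frame"])
for n in("start_top","stop_top"):
    for r in finder.place_of("wrist",n)[:1]:
        uv=[r["xy"][0]*640,r["xy"][1]*480];print(n,round(r["p"],2),np.round(uv),np.round(atz(im,uv,Z[n]),1))
for n,bl in blobs(im["frame"]).items():
    for s,uv in bl[:1]: print(n,s,np.round(uv),np.round(atz(im,uv,160),1))
print(monitor.state()["eef_pos"])
E
```

```text
start_top 0.69 [318. 263.] [493.4 -92.1 160. ]
stop_top 0.82 [483. 260.] [506.5 -13.4 160. ]
red 3738 [480. 258.] [505.  -14.9 160. ]
blue 3110 [624. 265.] [521.2  53.3 160. ]
[495.89668713 -90.41135276 227.60261726]
```

View pics/w3.png

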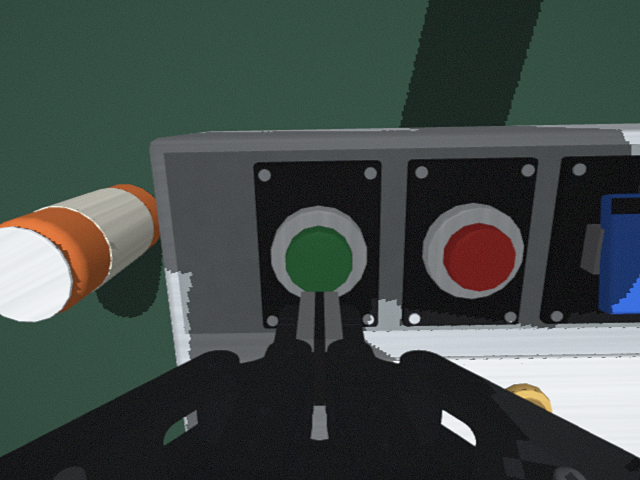

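Blue is over as well (right edge, stripe at (625,206)), and the jaws are centred on green at (318,262). Pressing start.

Call:
{"method": "send_rows", "body": {"dp": [[0,0,-1.5],[0,0,-1.5],[0,0,-1.5],[0,0,-0.3],[0,0,-0.3],[0,0,-0.3],[0,0,-0.3],[0,0,-0.2]], "spin": [0,0,0,0,0,0,0,0], "jaw": [255,255,255,255,255,255,255,255]}}

```text
clock: 11.45
eef_pos: [496.5, -90.4, 170.7]
orientation: [0.282, 3.128, 0.001]
force: [-8.1, 5.0, 26.5]
width: 0.2
grasp_force: 13.0
```

Call:
{"method": "send_rows", "body": {"dp": [[0,0,-0.1],[0,0,-0.1],[0,0,-0.1],[0,0,0],[0,0,0],[0,0,0],[0,0,0],[0,0,0]], "spin": [0,0,0,0,0,0,0,0], "jaw": [255,255,255,255,255,255,255,255]}}

```text
clock: 12.25
eef_pos: [496.5, -90.4, 170.5]
orientation: [0.282, 3.126, 0.0]
force: [-11.6, 5.3, 32.8]
width: -0.1
grasp_force: 16.9
```

Call:
{"method": "send_rows", "body": {"dp": [[0,0,0.1],[0,0,0],[0,0,0],[0,0,0],[0,0,0],[0,0,0],[0,0,0],[0,0,0]], "spin": [0,0,0,0,0,0,0,0], "jaw": [255,255,255,255,255,255,255,255]}}

```text
clock: 13.05
eef_pos: [496.5, -90.4, 170.6]
orientation: [0.282, 3.126, 0.001]
force: [-8.7, 6.0, 26.9]
width: -0.2
grasp_force: 13.4
```

Call:
{"method": "send_rows", "body": {"dp": [[0,0,0],[0,0,0],[0,0,0],[0,0,1.0],[0,0,2.5],[0,0,3.0],[0,0,3.0],[0,0,3.0]], "spin": [0,0,0,0,0,0,0,0], "jaw": [255,255,255,255,255,255,255,255]}}

```text
clock: 13.85
eef_pos: [496.3, -91.1, 293.7]
orientation: [0.283, 3.128, -0.001]
force: [0.2, -0.0, 1.2]
width: 0.1
grasp_force: 0.0
```

Call:
{"method": "send_rows", "body": {"dp": [[-1,3,1],[-2,3,2],[-2,3,2],[-2,3,1],[-1,2,0],[0,0,0],[0,0,0],[0,0,0]], "spin": [0,0,0,0,0,0,0,0], "jaw": [255,255,255,255,255,255,255,255]}}

```text
clock: 14.65
eef_pos: [416.7, 48.5, 352.1]
orientation: [0.284, 3.128, -0.001]
force: [-0.3, -0.2, 0.8]
width: 0.2
grasp_force: 0.0
```

```bash
python3 - <<'E'
from h import *
im=eyes.get_image("wrist");cv2.imwrite("pics/w4.png",im["frame"])
im=eyes.get_image("scene");cv2.imwrite("pics/s4.png",cv2.resize(im["frame"][150:330,150:530],None,fx=2.1,fy=2.1,interpolation=2))
E
```

```text
(no output)
```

View pics/w4.png

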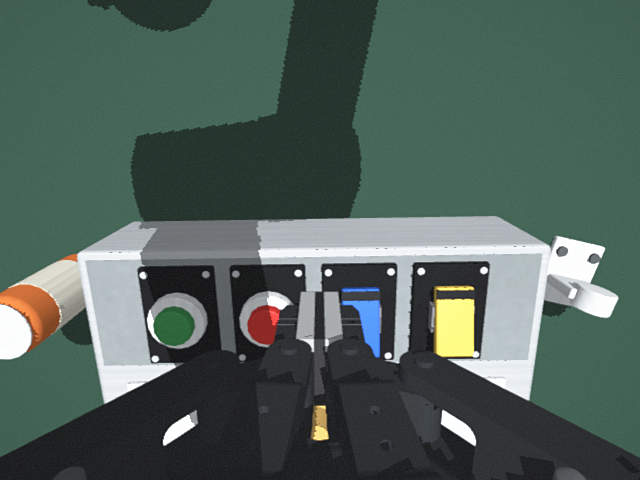

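View pics/s4.png

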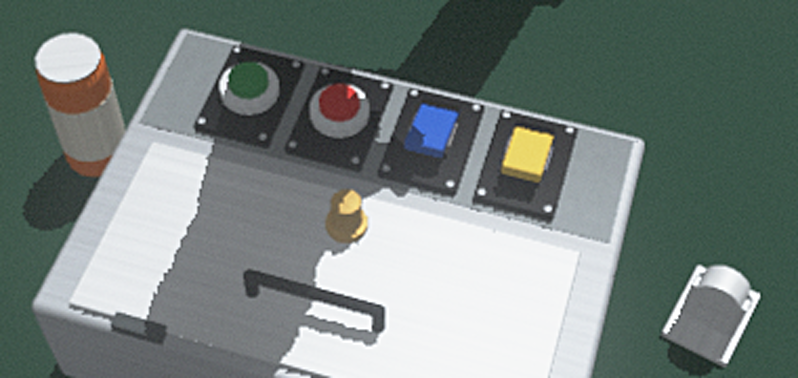

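In the scene crop both rockers have tipped the same way, far ends up (blue (433,130), yellow (527,152)). Green is out again, and the bush, can and bracket are standing. I'm handing the job in.

```bash
python3 -c "
from h import *
print(workorder.close_job())"
```

```text
the job is handed in; nothing more can be done
None
```

I pushed the yellow mains rocker on, then the blue pump rocker, then held the green start button fully in for about 2 s; the final images show both rockers still on, and the job was handed in at about 15 s, with no verdict returned.

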